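Tip a tube offcut into the scrap bin by pressing a lever

ROBOT

A 6-joint arm with a two-finger parallel gripper is mounted at the origin on the work surface. World frame = base frame: x ahead of the robot, y to its left, z up, the work surface at z = 0. Lengths are in m, angles in rad, forces in N, time in s.
With the tool pointing down it reaches from about 0.325 to 1 m from the base axis. Payload 5.1 kg.
Tool frame: the origin (TCP) lies where the fingers leave the gripper's body, on its centre line; the fingertips stand 73 mm ahead of it and the grasp point (between the pads) lies 54 mm ahead of it; z points along the fingers, y is the line along which they close (so a half turn about z gives the same grasp; the last joint's range is limited). The gripper opens to 85 mm and grips with 20 to 120 N. Pads are 22 mm wide; open, the fingers measure 114 mm over their backs; the gripper's body (76 mm by 85 mm) begins 54 mm behind the grasp point. The pads swing forward as they close: fully open they stand 13 mm farther back than shut.
Start: joints at [1.201, 0.124, 1.65, -0, 1.367, -0.083], TCP at [0.184, 0.623, 0.304] pointing down, gripper open.
Joint ranges: [-2.61, 2.61], [-1.02, 2.33], [0.03, 2.71], [-1.35, 4.49], [0.32, 2.68], [-2.91, 2.91]. Speed limits (rad/s): [2.57, 2.57, 3.14, 3.14, 3.14, 3.14].

INTERFACE

Orientations are given as a unit quaternion [w, x, y, z].
In Python, from bench import bot gives the robot as it stands.
- The arm moves only by the shell command python3 -m jog 'ROWS' [FORCE]. ROWS is JSON, a list of rows, each a list of 7 numbers: the shift along the tool's x, y, z in cm, then the turn, a rotation vector about the tool's x, y, z in rad, then the closure, from -1 (fully open) to 1 (shut). A call has 1 to 10 rows; each row shifts and turns the commanded pose from where the row before left it, along the tool's axes as they then stand; what a row does not reach is not made up. A row lasts 1/10 s, in which the tool goes at most 50 mm and 8.59 degrees, less where a joint would pass 70% of its speed; a pose out of reach is approached as far as the arm can. A call with a gripper value outside its range is refused whole. The fingers move at their own pace and stop on an object; FORCE is the grip in N (left out, the last holds). Time passes only in rows, so rows that do not move let the fingers close. It gives the time, the measured TCP pose, the force, the opening and the grip force at its end, in the units of the state.
- bot.get_state(): the state, without advancing time (a new reading comes with each control period).
- bot.get_image(name): name is "scene" or "top" or "wrist"; returns the picture (400x640x3 uint8, red, green, blue); there is no depth.
- bot.camera_params(name): a dict with "fovy" (degrees; the focal length in pixels is half the picture's height over the tangent of half this angle, whatever the lens; pixels are square), "cx", "cy" (the principal point, pixels), "k1" (the pictures are not rectified: a ray, as slopes to the right and down, at radius r is drawn at 1 + k1 r^2 times it, then the intrinsics apply), "position" and "attitude" of the camera in the world. Camera axes: x right, y up, looking along -z (the intrinsics and any distortion apply to the point x, -y, -z); pixel columns grow to the right and rows downward; lengths in m; the calibration is good to about 2 mm. A picture is of the moment at which its call begins: read the wrist's pose just before it. camera_params takes no time and is no camera call; for the wrist camera it gives the pose at the moment of the call.
- bot.finish_job(): hands the job in; it is judged then, once.
Trained networks look in the newest picture that a camera, given by its name, has taken for a name from the list of things; names that differ only in an ending like _2 or _b are one class to them, and where a whole thing is asked for, a point or a joint stands for the part that bears it (a point fixed in the world has none). Each returns a list of dicts, best first, with "confidence" (0 to 1); they miss things now and then, are a little off and sometimes report something else, mostly with a low value. They report only what shows in the picture. A call takes as long as a camera call. They do not tell look-alikes from the thing itself.
- bot.recognise(name, camera): "point" ([x, y, z] in m, in the coordinates of the camera as it stood for that picture, good to about 4 mm: the middle of the surface that is visible of it).
- bot.masks_of(name, camera): "pixels" (400x640 bool, what is visible of it).
The state is a dict: "time_s": time; "joints": joint angles; "joint_velocities": joint speeds; "joint_efforts": joint torques, N m; "tool_pos": TCP position; "tool_rot": TCP orientation; "contact_force": force on the tool from outside, world axes, zero at the start; "moment": the same for the moment, N m; "width": finger opening in m; "grasp_force": force on a finger pad.
Only numpy, scipy, OpenCV 4.12 (cv2) and the standard library are available. Lean on these libraries where they do the work, as an engineer would, in place of code of your own. Each camera call takes 0.05 s, during which the arm holds its last target. There are 200 camera calls.

TASK

Press down the raised long end of the lever so that its short end lifts the heavy steel flap, and keep it down until the piece of tube lying on the flap has rolled off into the bin behind it. Then let the long end rise slowly so that the flap comes back down to its rest without slamming, and move clear. Work only by pressing on the lever: do not touch the flap or the piece of tube, do not lift the lever out of its seat, and leave everything else on the bench where it stands.

Things in the scene. Friction and masses are not known exactly. Their poses are not given: they have to be found in the camera images.
- fixture: fixed tipping fixture: dark base plate 250 x 230 x 6 mm with the lever's fulcrum, the flap's hinge posts and an aluminium bin in a row. Origin: on the bench top under the lever's pin. x runs level from the lever's long end to the bin (pin at 0, flap 65 to 202 mm, bin 211 to 386 mm), y across, z up. Its place and direction vary.
- fulcrum (a point): the lever's seat: pin axis, 60 mm above the bench, half-way between two cheeks (each 8 mm thick, 32 mm apart inside, tops 72 mm above the bench) with U notches open at the top, 15 mm wide, walls rising 12 mm above the pin axis. Axes as the fixture's.
- lever: loose steel lever, 0.32 kg: bar 285 x 20 x 10 mm, its 12 mm cross pin resting in the fulcrum's notches. Origin: pin axis, mid-width. Long arm (230 mm) along the body's -x, rising 0.21 rad outwards at the start; short arm (80 mm to a 16 mm roller) along +x, under the flap's tab. At rest body z is vertical. Pin and roller are greased. Rocks about y by about 0.49 rad until the long end meets the bench.
- treadle (a point): the place to press: centre of the top face of the plate (60 mm along the lever x 36 across x 8 thick) on the long end, 200 mm from the pin. About 114 mm above the bench at rest, 17 mm with the lever fully down on the bench, on a 200 mm arc about the pin axis. Pressing takes about 1 to 6 N. When let go, the flap's weight swings it up, fast if unchecked.
- flap (a joint): opening angle of the heavy steel flap (2 kg, plate 112 x 200 x 12 mm, low lips, a 60 mm wide tab over the lever's roller), hinged on the bin's side. 0 = down on its rest, leaning 0.10 rad down towards the lever; grows as the tab side rises; about 0.33 rad with the lever fully down. Past 0.10 rad it slopes towards the bin; the tube rolls readily above 0.2 rad.
- flap_middle (a point): centre of the flap's upper face, 78 mm above the bench at rest.
- offcut: the piece of steel tube, 42 mm diameter, 110 mm long, lying across the flap against its lip. Origin: at its centre; y axis along the tube.
- bin_floor (a point): centre of the bin's inner floor, 8 mm above the bench. Inside the bin measures 165 mm (along the fixture's x) x 220 mm; side wall on the flap's side 50 mm high, the others 95 to 120 mm.
- short_tube: bystander: standing piece of tube, 42 mm diameter, 65 mm high. Origin: centre of its underside.
- cone: bystander: steel centring cone, 48 mm diameter, 62 mm high. Origin: centre of its underside.
- flux_jar: bystander: jar, 56 mm diameter, 70 mm high. Origin: centre of its underside.
- wrench: bystander: wrench 190 mm long, lying flat.
- hammer: bystander: hammer 270 mm long, lying flat.
- mug: bystander: white mug, 80 mm diameter, 90 mm high. Origin: centre of its underside.
- spray_can: bystander: grey can, 54 mm diameter, 150 mm high. Origin: centre of its underside.
Things that resemble listed ones, but are neither listed nor needed, are in the scene too. What is shaped like the offcut but brown or yellow is not meant.

How it is judged:
By the outcome, as a careful person would: the job done as asked, in the order asked, and still so for the second after the job is handed in, with the robot touching nothing.
It also fails if it takes over 38 s, if anything falls off the work surface, if the arm or the gripper's body presses on something with over 40 N, if the wrist force passes 120 N, or if a joint passes its speed limit or range.

## Working session

There is one attempt and no reset: what is moved stays moved. The work goes in short steps, Python scripts to look and compute and a shell command to move; the robot and the scene stay as the last step left them, time stands still between calls to the robot, and variables do not carry over. Pictures are saved under pics/ and viewed, at most 10 in all, crops included, and the job is handed in when it is done.

```bash
mkdir -p pics; cat > h.py <<'E'
import numpy as np, cv2
from scipy.spatial.transform import Rotation as R
from bench import bot
def rot(q): return R.from_quat([q[1],q[2],q[3],q[0]]).as_matrix()
def camRt(n):
    p=bot.camera_params(n); a=np.array(p["attitude"],float)
    M=a if a.shape==(3,3) else rot(a)
    return p,M,np.array(p["position"])
def world(n,pt):
    p,M,t=camRt(n); return M@np.array(pt)+t
def pix(n,P):
    p,M,t=camRt(n); c=M.T@(np.array(P)-t); u,v=c[0]/-c[2],-c[1]/-c[2]
    f=200/np.tan(np.radians(p["fovy"])/2); s=1+p["k1"]*(u*u+v*v)
    return np.array([p["cx"]+f*u*s,p["cy"]+f*v*s])
def onplane(n,uv,z):
    p,M,t=camRt(n); f=200/np.tan(np.radians(p["fovy"])/2)
    d=np.array([(uv[0]-p["cx"])/f,(uv[1]-p["cy"])/f]); q=d.copy()
    for _ in range(20): q=d/(1+p["k1"]*(q@q))
    r=M@np.array([q[0],-q[1],-1]); return t+r*(z-t[2])/r[2]
def save(n,f):
    im=bot.get_image(n); cv2.imwrite("pics/"+f,im[:,:,::-1]); return im
E
python3 - <<'E'
from h import *
print(bot.camera_params("top"))
for c in ("top","scene"):
    save(c,c+"1.png")
    for n in ("fixture","lever","treadle","flap","flap_middle","offcut","fulcrum","bin_floor"):
        try:
            for d in bot.recognise(n,c)[:3]: print(c,n,round(d["confidence"],2),world(c,d["point"]).round(3))
        except Exception as e: print(c,n,e)
print(bot.get_state())
E
```

```text
{'fovy': 54.81587397672662, 'cx': 318.46607511166343, 'cy': 206.44856906788473, 'k1': -0.04436936098565913, 'position': array([ 0.48718222, -0.04448085,  1.14130325]), 'attitude': array([ 0.70648887,  0.04208973, -0.02347452, -0.70608135])}
top fixture 0.65 [0.579 0.162 0.006]
top lever 0.85 [ 0.516 -0.137  0.087]
top treadle 0.74 [ 0.515 -0.141  0.084]
top flap 0.79 [0.574 0.107 0.086]
top offcut 0.97 [0.533 0.071 0.113]
top offcut 0.96 [0.327 0.126 0.037]
top offcut 0.58 [0.809 0.137 0.038]
top fulcrum 0.63 [0.582 0.165 0.01 ]
top bin_floor 0.77 [0.582 0.166 0.007]
scene fixture 0.76 [0.582 0.185 0.032]
scene lever 0.67 [ 0.521 -0.13   0.083]
scene treadle 0.82 [ 0.518 -0.131  0.084]
scene flap 0.87 [0.59  0.114 0.081]
scene flap_middle 0.96 [0.585 0.111 0.081]
scene offcut 0.93 [0.826 0.139 0.037]
scene offcut 0.83 [0.551 0.072 0.114]
scene offcut 0.74 [0.335 0.132 0.04 ]
scene fulcrum 0.63 [0.555 0.073 0.115]
scene bin_floor 0.89 [0.585 0.185 0.038]
{'time_s': 0.9, 'joints': array([ 1.20140685e+00,  1.23752962e-01,  1.65030274e+00, -2.73258480e-05,
        1.36746017e+00, -8.25885810e-02]), 'joint_velocities': array([ 1.41340019e-04, -5.60008712e-04, -3.40501697e-04, -3.60523061e-05,
        2.45957693e-04,  1.20150197e-04]), 'joint_efforts': array([ 1.32906916e-04, -4.23585248e+01, -3.65766442e+01, -6.20443029e-05,
        6.99857756e-04,  3.51898905e-05]), 'tool_pos': array([0.18389835, 0.62343441, 0.30395106]), 'tool_rot': array([2.16428911e-05, 1.42906751e-01, 9.89736156e-01, 3.44134138e-05]), 'contact_force': array([-0.4135157 , -0.66333403, -0.08235658]), 'moment': array([ 0.02551138, -0.06339945, -0.01693662]), 'grasp_force': 0.0, 'width': 0.0855323762660117}
```

View pics/top1.png

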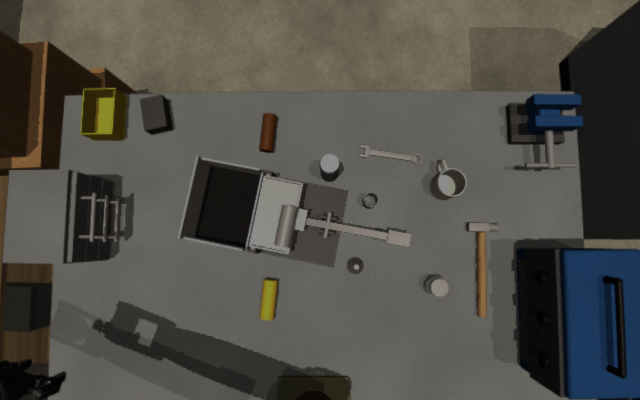

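View pics/scene1.png

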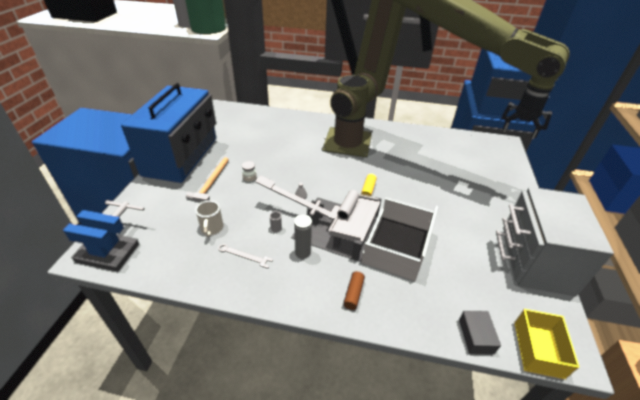

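The top view shows the treadle near (399,238), the pin near (328,224) and the bin to the left. The grey tube on the flap at (287,225) is the real offcut, and the brown and yellow pieces are decoys. The scene view agrees, with nothing tall beside the treadle.

```bash
python3 - <<'E'
from h import *
for n in ("lever","treadle"):
    bot.get_image("top"); ds=bot.masks_of(n,"top")
    for d in ds[:2]:
        m=d["pixels"]; v,u=np.nonzero(m); print(n,d["confidence"],m.sum(),u.min(),u.max(),v.min(),v.max())
im=bot.get_image("top"); 
cv2.imwrite("pics/crop.png",cv2.resize(im[140:300,170:430,::-1],None,fx=3,fy=3,interpolation=cv2.INTER_CUBIC))
t=onplane("top",(399,238),.114); p=onplane("top",(328,224),.066)
print(t,p,np.linalg.norm((t-p)[:2]),np.arctan2(*(p-t)[[1,0]]))
T=rot(bot.get_state()["tool_rot"]); print(T.round(3))
for z in (.2,.3): print(T.T@(np.array([t[0],t[1],z])-bot.get_state()["tool_pos"]))
E
```

```text
lever 0.97 918 306 410 214 246
treadle 0.56 1071 306 411 212 246
treadle 0.48 11869 177 347 156 266
[ 0.49874427 -0.23071595  0.114     ] [ 0.5380724  -0.04271878  0.066     ] 0.19206674477140648 1.3645749497511017
[[-0.959  0.283  0.   ]
 [ 0.283  0.959  0.   ]
 [-0.     0.    -1.   ]]
[-0.5435963  -0.73022385  0.10391676]
[-0.5435984  -0.73021938  0.00391676]
```

View pics/crop.png

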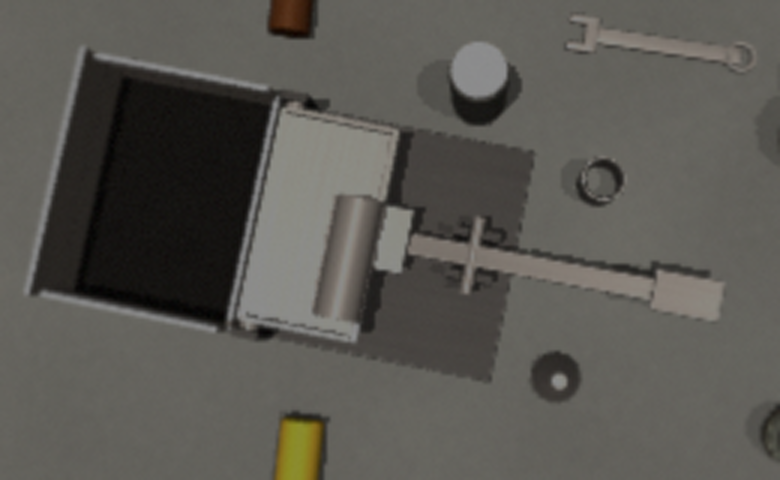

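The crop confirms the treadle's centre at about (399,238) and the pin at (328,225). Their level distance is 0.192 m, as it should be, and tool y is already nearly along the lever.

```bash
python3 -m jog '[[-2.7,-3.65,0,0,0,0,1],[-2.7,-3.65,0,0,0,0,1],[-2.7,-3.65,0,0,0,0,1],[-2.7,-3.65,0,0,0,0,1],[-2.7,-3.65,0,0,0,0,1],[-2.7,-3.65,0,0,0,0,1],[-2.7,-3.65,0,0,0,0,1],[-2.7,-3.65,0,0,0,0,1],[-2.7,-3.65,0,0,0,0,1],[-2.7,-3.65,0,0,0,0,1]]' 40 && python3 -m jog '[[-2.7,-3.65,0,0,0,0,1],[-2.7,-3.65,0,0,0,0,1],[-2.7,-3.65,0,0,0,0,1],[-2.7,-3.65,0,0,0,0,1],[-2.7,-3.65,0,0,0,0,1],[-2.7,-3.65,0,0,0,0,1],[-2.7,-3.65,0,0,0,0,1],[-2.7,-3.65,0,0,0,0,1],[-2.7,-3.65,0,0,0,0,1],[-0.4,0,0,0,0,0,1]]'
python3 - <<'E'
from h import *
s=bot.get_state(); print(s["tool_pos"],s["time_s"],s["joints"].round(2))
save("wrist","w1.png")
print(pix("wrist",[.4987,-.2307,.114]))
T=rot(s["tool_rot"]); print(T.round(3)); print(T.T@(np.array([.4987,-.2307,.2])-s["tool_pos"]))
for d in bot.masks_of("treadle","wrist")[:2]:
    v,u=np.nonzero(d["pixels"]);print(d["confidence"],d["pixels"].sum(),u.min(),u.max(),v.min(),v.max())
E
```

```text
time_s: 2.15
tool_pos: [0.3397, 0.1953, 0.3043]
tool_rot: [0.001, 0.143, 0.99, 0.0]
contact_force: [0.5, -0.7, -0.5]
width: 0.0002
grasp_force: 0.0
time_s: 3.15
tool_pos: [0.4843, -0.1921, 0.3039]
tool_rot: [0.0, 0.145, 0.989, -0.001]
contact_force: [-1.2, 0.5, -0.4]
width: 0.0002
grasp_force: 0.0
[ 0.4843059  -0.1920548   0.30386334] 3.15 [-0.48 -0.17  1.94 -0.    1.37 -1.76]
[287.02810529 219.42526083]
[[-0.958  0.288 -0.   ]
 [ 0.288  0.958 -0.001]
 [-0.    -0.001 -1.   ]]
[-0.02486822 -0.03275748  0.10390743]
0.57 7757 254 542 147 240
```

View pics/w1.png

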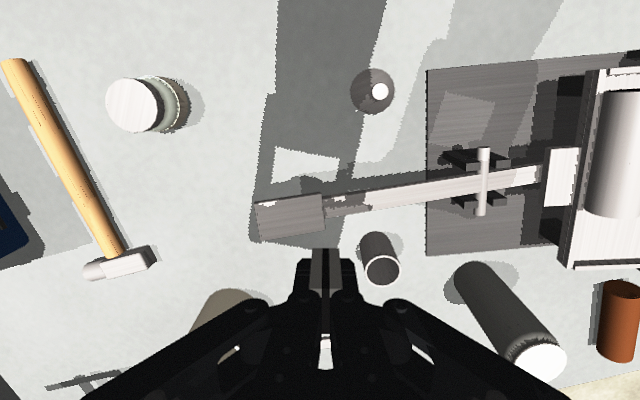

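The wrist view shows the treadle centred at (289,216), within 3 px of the prediction. I'll go over it and down to just above contact.

```bash
python3 -m jog '[[-1.3,-1.75,1,0,0,0,1],[-1.3,-1.75,1.4,0,0,0,1],[0,0,2,0,0,0,1],[0,0,2,0,0,0,1],[0,0,2,0,0,0,1],[0,0,1,0,0,0,1],[0,0,0,0,0,0,1],[0,0,0,0,0,0,1]]'
python3 - <<'E'
from h import *
s=bot.get_state(); T=rot(s["tool_rot"]); print(s["tool_pos"],T.T@(np.array([.4987,-.2307,.187])-s["tool_pos"]))
save("wrist","w2.png")
E
```

```text
time_s: 4.05
tool_pos: [0.4989, -0.2284, 0.2108]
tool_rot: [0.0, 0.142, 0.99, -0.0]
contact_force: [0.1, -0.2, -0.6]
width: -0.0002
grasp_force: 0.0
[ 0.49893034 -0.22838442  0.21077881] [-0.00040762 -0.00228237  0.02377964]
```

View pics/w2.png

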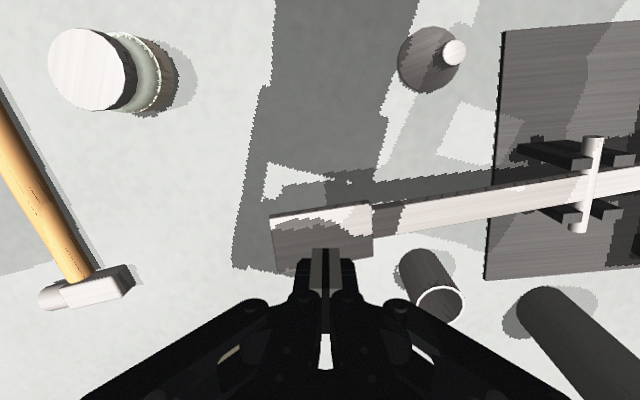

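The fingertips are over the treadle's middle, around (325,250) in the picture. Now I'll press slowly.

```bash
python3 -m jog '[[0,-0.2,0.5,0,0,0,1],[0,0,0.5,0,0,0,1],[0,0,0.5,0,0,0,1],[0,0,0.5,0,0,0,1],[0,0,0.4,0,0,0,1],[0,0,0.4,0,0,0,1],[0,0,0.4,0,0,0,1],[0,0,0.4,0,0,0,1]]'; python3 -m jog '[[0,0,0.4,0,0,0,1],[0,0,0.4,0,0,0,1],[0,0,0.4,0,0,0,1],[0,0,0.4,0,0,0,1],[0,0,0.4,0,0,0,1]]'
```

```text
time_s: 4.9
tool_pos: [0.4984, -0.2312, 0.1742]
tool_rot: [0.001, 0.143, 0.99, -0.0]
contact_force: [-0.7, -1.7, 3.5]
width: 0.0002
grasp_force: 1.5
time_s: 5.4
tool_pos: [0.4981, -0.2309, 0.1536]
tool_rot: [0.0, 0.143, 0.99, -0.0]
contact_force: [0.2, -2.1, 3.8]
width: 0.0002
grasp_force: 1.6
```

```bash
python3 -m jog '[[0,-0.05,0.4,0,0,0,1],[0,-0.05,0.4,0,0,0,1],[0,-0.05,0.4,0,0,0,1],[0,-0.05,0.4,0,0,0,1],[0,-0.05,0.4,0,0,0,1],[0,0,0.4,0,0,0,1],[0,0,0.4,0,0,0,1],[0,0,0.4,0,0,0,1],[0,0,0.4,0,0,0,1],[0,0,0.4,0,0,0,1]]'; python3 -m jog '[[0,0,0.4,0,0,0,1],[0,0,0.4,0,0,0,1],[0,0,0.3,0,0,0,1],[0,0,0.2,0,0,0,1],[0,0,0,0,0,0,1]]'
python3 - <<'E'
from h import *
save("scene","s2.png"); a=save("top","t2.png")
cv2.imwrite("pics/t2c.png",cv2.resize(a[140:300,170:430,::-1],None,fx=3,fy=3))
for c in ("top","scene"):
    for d in bot.recognise("offcut",c): print(c,d["confidence"],world(c,d["point"]).round(3))
E
```

```text
time_s: 6.4
tool_pos: [0.4973, -0.2332, 0.1135]
tool_rot: [-0.0, 0.143, 0.99, 0.0]
contact_force: [-0.1, 1.1, 3.1]
width: 0.0003
grasp_force: 1.1
time_s: 6.9
tool_pos: [0.4972, -0.2332, 0.1005]
tool_rot: [-0.0, 0.143, 0.99, -0.0]
contact_force: [0.7, -0.5, 1.4]
width: 0.0002
grasp_force: 0.5
top 0.94 [0.808 0.133 0.042]
top 0.63 [0.583 0.311 0.045]
top 0.58 [0.326 0.126 0.037]
top 0.56 [ 0.662 -0.388  0.041]
top 0.26 [ 0.528 -0.066  0.063]
scene 0.85 [0.829 0.14  0.037]
scene 0.78 [0.595 0.312 0.043]
scene 0.45 [0.329 0.131 0.042]
```

View pics/t2c.png

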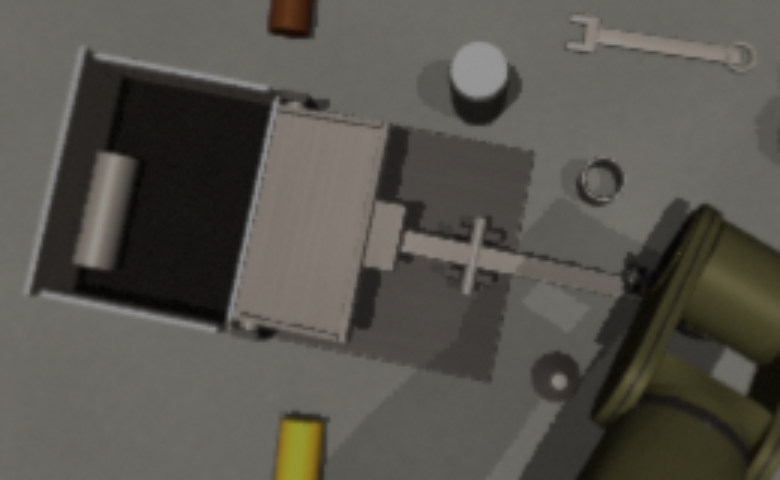

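The tube lies in the bin, at (105,210) in the crop, and the flap is raised and empty. Now I'll let the lever rise slowly at about 2 cm/s.

```bash
R1='' ; python3 -m jog '[[0,0,-0.1,0,0,0,1],[0,0,-0.2,0,0,0,1],[0,0,-0.2,0,0,0,1],[0,0,-0.2,0,0,0,1],[0,0,-0.2,0,0,0,1],[0,0,-0.2,0,0,0,1],[0,0,-0.2,0,0,0,1],[0,0,-0.2,0,0,0,1],[0,0,-0.2,0,0,0,1],[0,0,-0.2,0,0,0,1]]'; python3 -m jog '[[0,0,-0.2,0,0,0,1],[0,0,-0.2,0,0,0,1],[0,0,-0.2,0,0,0,1],[0,0,-0.2,0,0,0,1],[0,0,-0.2,0,0,0,1],[0,0,-0.2,0,0,0,1],[0,0,-0.2,0,0,0,1],[0,0,-0.2,0,0,0,1],[0,0,-0.2,0,0,0,1],[0,0,-0.2,0,0,0,1]]'; python3 -m jog '[[0,0.04,-0.2,0,0,0,1],[0,0.04,-0.2,0,0,0,1],[0,0.04,-0.2,0,0,0,1],[0,0.04,-0.2,0,0,0,1],[0,0.04,-0.2,0,0,0,1],[0,0.04,-0.2,0,0,0,1],[0,0.04,-0.2,0,0,0,1],[0,0.04,-0.2,0,0,0,1],[0,0.04,-0.2,0,0,0,1],[0,0.04,-0.2,0,0,0,1]]'
```

```text
time_s: 8.1
tool_pos: [0.4974, -0.2333, 0.1201]
tool_rot: [0.0, 0.143, 0.99, -0.0]
contact_force: [-0.0, -2.3, 0.7]
width: -0.0
grasp_force: 0.7
time_s: 9.1
tool_pos: [0.4974, -0.233, 0.14]
tool_rot: [-0.0, 0.143, 0.99, 0.0]
contact_force: [-0.3, 0.4, 1.9]
width: 0.0003
grasp_force: 0.8
time_s: 10.1
tool_pos: [0.4985, -0.2294, 0.1601]
tool_rot: [-0.0, 0.143, 0.99, -0.0]
contact_force: [0.0, -1.2, 2.4]
width: 0.0001
grasp_force: 1.0
```

Contact is still held. The last stretch to about 0.187 goes slower.

```bash
python3 -m jog '[[0,0.02,-0.2,0,0,0,1],[0,0.02,-0.2,0,0,0,1],[0,0.02,-0.2,0,0,0,1],[0,0.02,-0.2,0,0,0,1],[0,0.02,-0.2,0,0,0,1],[0,0,-0.15,0,0,0,1],[0,0,-0.15,0,0,0,1],[0,0,-0.15,0,0,0,1],[0,0,-0.15,0,0,0,1],[0,0,-0.1,0,0,0,1]]'; python3 -m jog '[[0,0,-0.1,0,0,0,1],[0,0,-0.1,0,0,0,1],[0,0,-0.1,0,0,0,1],[0,0,-0.1,0,0,0,1],[0,0,-0.1,0,0,0,1],[0,0,-0.1,0,0,0,1],[0,0,-0.1,0,0,0,1],[0,0,-0.1,0,0,0,1],[0,0,-0.1,0,0,0,1],[0,0,-0.1,0,0,0,1]]';  python3 -m jog '[[0,0,-0.1,0,0,0,1],[0,0,-0.1,0,0,0,1],[0,0,-0.1,0,0,0,1],[0,0,-0.1,0,0,0,1],[0,0,-0.1,0,0,0,1],[0,0,-0.1,0,0,0,1],[0,0,-0.1,0,0,0,1],[0,0,-0.1,0,0,0,1]]'
```

```text
time_s: 11.1
tool_pos: [0.4988, -0.2284, 0.1771]
tool_rot: [0.0, 0.143, 0.99, 0.0]
contact_force: [-0.1, 1.2, 1.1]
width: -0.0002
grasp_force: 0.9
time_s: 12.1
tool_pos: [0.4986, -0.2286, 0.1868]
tool_rot: [-0.0, 0.143, 0.99, -0.0]
contact_force: [-0.2, 0.7, -0.1]
width: -0.0002
grasp_force: 0.0
time_s: 12.9
tool_pos: [0.4988, -0.2284, 0.195]
tool_rot: [-0.0, 0.143, 0.99, -0.0]
contact_force: [-0.4, -0.2, 0.2]
width: -0.0
grasp_force: 0.0
```

Contact ended with the lever at its rest. I'll move clear, upward and away, then check.

```bash
python3 -m jog '[[0,0,-1,0,0,0,1],[0,0,-2,0,0,0,1],[0,0,-3,0,0,0,1],[0,0,-3,0,0,0,1],[0,-2,-1,0,0,0,1],[0,-3,0,0,0,0,1],[0,-3,0,0,0,0,1],[0,-1,0,0,0,0,1],[0,0,0,0,0,0,1],[0,0,0,0,0,0,1]]'
python3 - <<'E'
from h import *
a=save("top","t3.png")
cv2.imwrite("pics/t3c.png",cv2.resize(a[80:330,150:500,::-1],None,fx=2,fy=2))
b=cv2.imread("pics/top1.png")[:,:,::-1]
print(bot.get_state()["time_s"])
E
```

```text
time_s: 13.9
tool_pos: [0.4734, -0.3142, 0.295]
tool_rot: [0.0, 0.143, 0.99, 0.0]
contact_force: [-0.1, 0.3, 0.7]
width: -0.0002
grasp_force: 0.0
13.95
```

View pics/t3c.png

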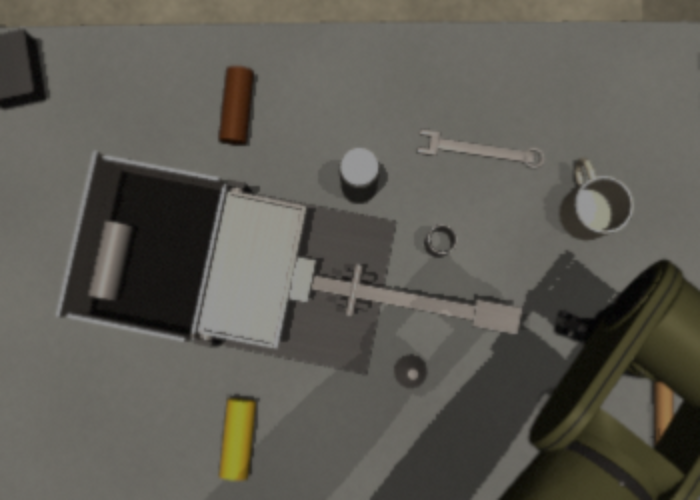

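The tube is in the bin at (110,260), the flap is down, and the lever is back up and seated with the treadle at (497,315). The bystanders in view are unmoved and the gripper is clear.

```bash
python3 -c "
from bench import bot
print(bot.finish_job())"
```

```text
the job is handed in; nothing more can be done
None
```

The job is handed in at about 14 s: pressing the lever rolled the tube into the bin, the flap was let down slowly to its rest, the lever is back up in its seat, and the arm is clear.

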